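# Put the hand tools back in their foam tray

### The arm

A 6-joint arm with a two-finger parallel gripper is mounted at the origin on the work surface. World frame = base frame: x ahead of the robot, y to its left, z up, the work surface at z = 0. Lengths are in m, angles in rad, forces in N, time in s.
With the tool pointing down it reaches from about 0.425 to 0.95 m from the base axis. Payload 3.5 kg.
Tool frame: the origin (TCP) lies between the finger pads; the fingertips stand 19 mm ahead of it and the grasp point (between the pads) is the TCP; z points along the fingers, y is the line along which they close (so a half turn about z gives the same grasp; the last joint's range is limited). The gripper opens to 85 mm and grips with 20 to 120 N. Pads are 22 mm wide; open, the fingers measure 114 mm over their backs; the gripper's body (76 mm by 85 mm) begins 54 mm behind the grasp point. The pads swing forward as they close: fully open they stand 13 mm farther back than shut.
Start: joints at [0.991, 0.286, 1.577, -0, 1.279, -0.15], TCP at [0.281, 0.614, 0.25] pointing down, gripper open.
Joint ranges: [-2.77, 2.77], [-0.9, 2.22], [0.21, 2.48], [-1.53, 4.67], [0.24, 2.81], [-2.84, 2.84]. Speed limits (rad/s): [2.79, 2.79, 3.14, 3.14, 3.14, 3.14].

### API

Orientations are given as a unit quaternion [x, y, z, w].
In Python, from plant import get_state, cams, ctrl gives the robot as it stands. The module is installed in compiled form; this text tells all that it offers.
- The arm moves only by the tool jog_arm, never from a script. Its argument "deltas" is text: rows parted by semicolons, each of 6 numbers parted by spaces: the shift along the world's x, y, z normalised to -1 to 1, where 1 is 0.02 m, then the turn, a rotation vector about the world's x, y, z normalised to -1 to 1, where 1 is 0.1 rad. In form: x y z ax ay az; .... A call has 1 to 20 rows; each row shifts and turns the commanded pose from where the row before left it; what a row does not reach is not made up. A row lasts 1/8 s, in which the tool goes at most 62.5 mm and 10.7 degrees, less where a joint would pass 70% of its speed; a pose out of reach is approached as far as the arm can. A call with a number of a shift or a turn outside -1 to 1 is refused whole. A call with a gripper value outside its range is refused whole. "gripper" is the opening, from 0 (shut) to 1 (fully open), set as the call begins (left out, the last holds). The fingers move at their own pace and stop on an object; "squeeze" is the grip in N (left out, the last holds). Time passes only in rows, so rows that do not move let the fingers close. It gives the time, the measured TCP pose, the force, the opening and the grip force at its end, in the units of the state.
- get_state(): the state, without advancing time (a new reading comes with each control period).
- cams.read_camera(name): name is "side" or "top" or "wrist"; returns a dict with "color" (400x640x3 uint8, blue, green, red), "vfov" (degrees; the focal length in pixels is half the picture's height over the tangent of half this angle, whatever the lens; pixels are square), "cx", "cy" (the principal point, pixels), "rvec" (rotation vector, rad) and "tvec" (3), from world to camera coordinates, as OpenCV has them. Camera axes: x right, y down, z forward; pixel columns grow to the right and rows downward; lengths in m; the calibration is good to about 2 mm. The wrist camera is an equidistant fisheye: a pixel r from the principal point sees the ray r / f radians off the axis. A picture is of the moment at which its call begins. There is no depth.
- ctrl.sign_off(): hands the job in; it is judged then, once.
The state is a dict: "time": time; "qpos": joint angles; "dq": joint speeds; "joint_efforts": joint torques, N m; "eef_pos": TCP position; "tcp_rot": TCP orientation; "contact_force": force on the tool from outside, world axes, zero at the start; "wrist_torque": the same for the moment, N m; "opening": opening from 0.0 (shut) to 1.0 (fully open); "finger_force": force on a finger pad.
Only numpy, scipy, OpenCV 4.12 (cv2) and the standard library are available. Lean on these libraries where they do the work, as an engineer would, in place of code of your own. Each camera call takes 0.05 s, during which the arm holds its last target. There are 200 camera calls.

### The job

The four hand tools lying about the bench belong in the tool tray: put the crimping pliers, the diagonal cutters, the screwdriver and the cable stripper each into the foam cut-out of its own shape, the way round the cut-out shows, so that every one lies flat on the floor of its cut-out. Leave the small red parts bin and the tape roll beyond the tray where they are.

Things in the scene. Friction and masses are not known exactly. Their poses are not given: they have to be found in the camera images.
- crimper: Crimping pliers, largest tool, flat on the bench. Origin: underside, below the grip point; x along it to the working end, z up. mm: 203 long (x -125 to 78); wide steel head 52 x 18 thick (x 24 to 78), narrow dark frame with parallel sides 30 wide, 19 thick (x -30 to 24), two black/orange handles spreading to 52, 22 thick. Grip across the frame at the origin. 0.42 kg.
- cutters: Diagonal cutters, flat on the bench. Origin: underside, below the grip point; x along it to the working end, z up. mm: 149 long (x -109 to 40); short tapered bright jaws, square bright joint 26 wide, 16 thick (x -15 to 15, parallel sides), two black/orange handles spreading to 45, 16 thick. Grip across the joint at the origin. 0.22 kg.
- screwdriver: Screwdriver, lying on the bench. Origin: underside, below the grip point; x along it to the working end, z up. mm: 165 long (x -65 to 100); straight eight-sided black handle 30 wide, 30 high (x -59 to 19, side flats 12 high at mid-height), thin steel shaft 6 thick, 12 above the bench. Grip across the handle at the origin. 0.11 kg.
- stripper: Cable stripper, flat on the bench. Origin: underside, below the grip point; x along it to the working end, z up. mm: 143 long (x -53 to 90); black bar body 28 wide, 24 high (x -44 to 60, parallel sides), ribbed orange thumb slide 7 out of its +y side (x 38 to 58), hooked steel clamp in front. Grip across the body at the origin. 0.13 kg.
- seat_crimper (a point): Where the origin of the crimper belongs: on the yellow floor of its cut-out in a grey foam insert of the fixed tray (4 inserts, any order); x to where the working end goes, z up. Cut-out: 219 mm long, 68 wide at handles and head, waist 46, 8 deep; 8 spare round the tool. Floor 20 above the bench, foam and tray rim 28: fingers 9 or more above the tool's underside clear the foam.
- seat_cutters (a point): Where the origin of the cutters belongs: on the yellow floor of its cut-out in a grey foam insert of the fixed tray (4 inserts, any order); x to where the working end goes, z up. Cut-out: 165 mm long, 60 wide at the handles, neck 42, tapered tip, 8 deep; 8 spare round the tool. Floor 20 above the bench, foam and tray rim 28: fingers 9 or more above the tool's underside clear the foam.
- seat_screwdriver (a point): Where the origin of the screwdriver belongs: on the yellow floor of its cut-out in a grey foam insert of the fixed tray (4 inserts, any order); x to where the working end goes, z up. Cut-out: 181 mm long, 46 wide handle part, 22 wide slot, 8 deep; 8 spare round the tool. Floor 20 above the bench, foam and tray rim 28: fingers 9 or more above the tool's underside clear the foam.
- seat_stripper (a point): Where the origin of the stripper belongs: on the yellow floor of its cut-out in a grey foam insert of the fixed tray (4 inserts, any order); x to where the working end goes, z up. Cut-out: 159 mm bar 44 wide, bulging to +y in front, 8 deep; 8 spare round the tool. Floor 20 above the bench, foam and tray rim 28: fingers 9 or more above the tool's underside clear the foam.
- parts_bin: bystander: small red open stacking bin with small parts, 90 x 105 x 50 mm high, beyond the tray; origin under its centre.
- tape_roll: bystander: grey roll of tape lying flat, 90 mm across, 25 mm high, beyond the tray; origin under its centre.

How it is judged:
By the outcome, as a careful person would: the job done as asked, in the order asked, and still so for the second after the job is handed in, with the robot touching nothing.
It also fails if it takes over 104 s, if anything falls off the work surface, if the arm or the gripper's body presses on something with over 40 N, if the wrist force passes 120 N, or if a joint passes its speed limit or range.

## Working session

There is one attempt and no reset: what is moved stays moved. The work goes in short steps, Python scripts to look and compute and a tool call to move; the robot and the scene stay as the last step left them, time stands still between calls to the robot, and variables do not carry over. Pictures are saved under pics/ and viewed, at most 14 in all, crops included, and the job is handed in when it is done.

Besides the shell and the picture viewer there is one more tool, called as name(argument=value, ...) on one line, values as JSON. jog_arm: Moves the arm, as the interface text tells. Its arguments: {"type":"object","properties":{"deltas":{"type":"string"},"gripper":{"type":"number"},"squeeze":{"type":"number"}},"required":["deltas"]}

```bash
mkdir -p pics
cat > h.py <<'E'
import numpy as np, cv2
from plant import get_state, cams, ctrl
def snap(n):
    d=cams.read_camera(n); return d
def ray(d,u,v):
    f=200/np.tan(np.radians(d['vfov'])/2)
    R=cv2.Rodrigues(np.array(d['rvec'],float))[0]; t=np.array(d['tvec'],float).ravel()
    return -R.T@t, R.T@np.array([(u-d['cx'])/f,(v-d['cy'])/f,1.])
def onplane(d,u,v,z):
    o,r=ray(d,u,v); return (o+r*(z-o[2])/r[2])[:2]
def proj(d,p):
    f=200/np.tan(np.radians(d['vfov'])/2)
    R=cv2.Rodrigues(np.array(d['rvec'],float))[0]; c=R@np.array(p,float)+np.array(d['tvec'],float).ravel()
    return f*c[0]/c[2]+d['cx'],f*c[1]/c[2]+d['cy']
E
python3 - <<'E'
from h import *
import pickle
D={n:snap(n) for n in("top","side")}
pickle.dump(D,open('d0.pkl','wb'))
for n in D:
    cv2.imwrite(f'pics/{n}0.png',cv2.resize(D[n]['color'],(800,500))); o,r=ray(D[n],320,200); print(n,D[n]['vfov'],o,r)
print(get_state())
E
```

```text
top 49.72030934208665 [0.46985295 0.01686591 1.12147974] [ 0.15793158 -0.00993297 -0.98748237]
side 46.12018452480792 [ 0.27361642 -0.70209353  0.96606005] [ 0.28981224  0.58554583 -0.75717901]
{'time': 0.1, 'qpos': array([ 9.91026842e-01,  2.87082429e-01,  1.57803690e+00, -2.69508085e-05,
        1.27857536e+00, -1.49975656e-01]), 'dq': array([ 0.00105216, -0.0015983 , -0.0041867 , -0.00035457, -0.00237914,
       -0.00018181]), 'joint_efforts': array([ 8.92799399e-04, -4.07296872e+01, -2.93698114e+01, -9.16615477e-05,
        3.39769853e-03, -2.25575505e-06]), 'eef_pos': array([0.28091956, 0.61316026, 0.24907847]), 'tcp_rot': array([ 2.13242791e-01,  9.76998673e-01, -9.86432865e-04, -3.62984598e-04]), 'contact_force': array([ 0.21112663,  0.55132246, -0.03053988]), 'wrist_torque': array([ 0.01258228, -0.02473651, -0.04456216]), 'finger_force': 0.0, 'opening': 1.0006951916966456}
```

View pics/top0.png

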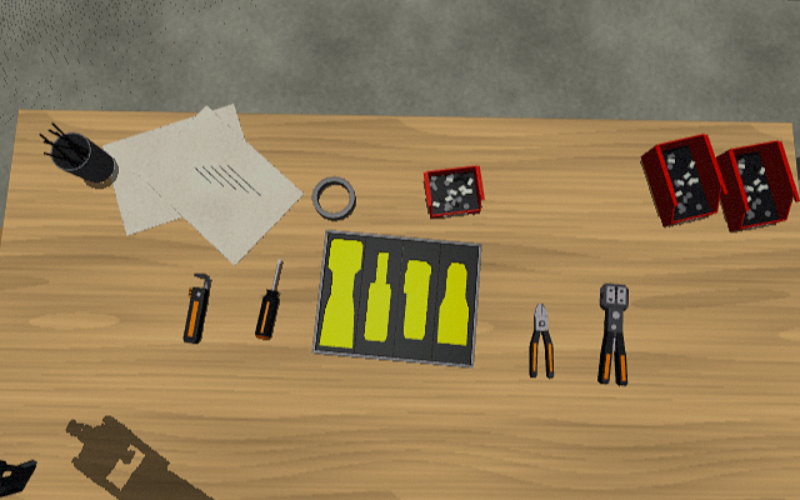

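View pics/side0.png

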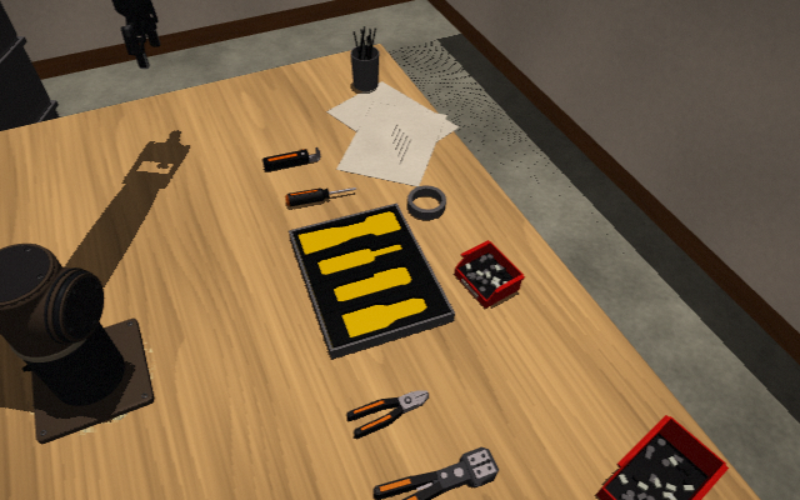

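```bash
cat > m.py <<'E'
from h import *
import pickle
D=pickle.load(open('d0.pkl','rb')); d=D['top']; im=d['color']; hsv=cv2.cvtColor(im,cv2.COLOR_BGR2HSV); H,S,V=[hsv[...,i].astype(int) for i in range(3)]
yel=((H>25)&(H<36)&(S>180)&(V>120)).astype(np.uint8)
tool=((V<75)|(S<70)|((S>190)&(V>120))).astype(np.uint8)
rois={'stripper':(140,210,172,282),'screwdriver':(198,205,230,278),'cutters':(415,235,450,310),'crimper':(470,220,512,316)}
def meas(m,z,xr):
    c=max(cv2.findContours(m,cv2.RETR_EXTERNAL,cv2.CHAIN_APPROX_NONE)[0],key=cv2.contourArea)
    full=np.zeros_like(m);cv2.drawContours(full,[c],-1,1,-1)
    v,u=np.nonzero(full); P=np.array([onplane(d,a,b,z) for a,b in zip(u,v)])
    mu=P.mean(0); w=np.linalg.svd(P-mu,full_matrices=False)[2][0]; w*=np.sign(w[0])
    for _ in range(2):  # refine axis by the midline of slices
        n=np.array([-w[1],w[0]]); s=(P-mu)@w; t=(P-mu)@n
        sl=[(a,(t[q].min()+t[q].max())/2,np.ptp(t[q])+.0025) for a in np.arange(s.min()+.004,s.max()-.004,.008) if (q:=abs(s-a)<.003).sum()>3]
        sl=np.array(sl); k=np.polyfit(sl[:,0],sl[:,1],1)
        mu=mu+n*k[1]; w=w+n*k[0]; w/=np.linalg.norm(w)
    n=np.array([-w[1],w[0]]); s=(P-mu)@w; t=(P-mu)@n
    L=np.ptp(s)+.0025; o=mu+w*((s.min()+s.max())/2-(xr[0]+xr[1])/2)
    so=(o-mu)@w
    print(' o',o.round(4),'yaw',np.arctan2(w[1],w[0]).round(4),'L',L.round(4))
    print('  ',' '.join(f'{(a-so)*1e3:.0f}:{b*1e3:.1f}/{c*1e3:.0f}' for a,b,c in sl))
    return o,w,full
X={'crimper':(-.125,.078),'cutters':(-.109,.040),'screwdriver':(-.065,.1),'stripper':(-.053,.09)}
Z={'crimper':.011,'cutters':.010,'screwdriver':.015,'stripper':.018}
vis=im.copy()
for k,(a,b,c,e) in rois.items():
    m=np.zeros_like(tool); m[b:e,a:c]=tool[b:e,a:c]; print(k); o,w,f=meas(m,Z[k],X[k]); vis[cv2.morphologyEx(f,cv2.MORPH_GRADIENT,np.ones((2,2)))>0]=(255,0,255)
    cv2.circle(vis,tuple(int(round(x)) for x in proj(d,[*o,Z[k]])),1,(0,255,0),-1)
cs=[c for c in cv2.findContours(yel,cv2.RETR_EXTERNAL,cv2.CHAIN_APPROX_NONE)[0] if cv2.contourArea(c)>300]
cs.sort(key=lambda c:c[:,0,0].mean())
for k,c in zip(['crimper','screwdriver','stripper','cutters'],cs):
    m=np.zeros_like(yel); cv2.drawContours(m,[c],-1,1,-1); print('seat',k); o,w,f=meas(m,.02,X[k])
    cv2.circle(vis,tuple(int(round(x)) for x in proj(d,[*o,.02])),1,(0,0,255),-1)
cv2.imwrite('pics/vis.png',np.vstack([cv2.resize(vis[200:320,130:330],None,fx=4,fy=4,interpolation=0)[::2,::1][:0],np.hstack([cv2.resize(vis[200:300,130:250],(400,333),interpolation=0),cv2.resize(vis[215:315,405:525],(400,333),interpolation=0)])]))
E
python3 m.py
```

```text
stripper
 o [0.5016 0.4186] yaw -0.1419 L 0.1425
   -48:-1.3/34 -40:-1.1/37 -32:-0.4/38 -24:-0.0/37 -16:-0.8/37 -8:-0.1/39 0:0.3/37 8:0.7/39 16:1.2/37 24:0.6/37 32:0.8/40 40:4.3/43 48:5.7/42 56:4.9/42 64:-7.6/14 72:-7.5/16 80:3.9/35
screwdriver
 o [0.526  0.2707] yaw -0.1831 L 0.1662
   -60:-1.2/37 -52:-0.9/35 -44:0.6/34 -36:0.2/35 -28:-0.5/35 -20:0.4/36 -12:0.9/34 -4:0.2/34 4:0.8/36 12:0.4/37 20:0.4/34 28:0.3/30 36:-0.7/13 44:0.4/11 52:-0.6/11 60:-0.3/13 68:0.5/11 76:-0.2/11 84:0.1/13 92:0.0/13
cutters
 o [ 0.5018 -0.2833] yaw -0.0024 L 0.15
   -104:0.6/48 -96:0.4/48 -88:0.2/48 -80:-0.0/48 -72:-0.2/48 -64:-0.3/48 -56:-0.6/48 -48:-0.7/48 -40:0.4/46 -32:0.2/41 -24:0.0/36 -16:-0.2/31 -8:-0.4/31 -0:-0.5/31 8:0.6/28 16:0.4/28 24:0.2/28 32:0.1/23
crimper
 o [ 0.507  -0.4316] yaw -0.0655 L 0.2053
   -121:0.2/60 -113:0.3/60 -105:-0.8/58 -97:-0.7/58 -89:0.8/55 -81:-0.3/53 -73:-0.2/53 -65:-0.0/53 -57:-1.1/51 -49:0.3/48 -41:0.5/43 -33:-0.7/41 -25:-0.5/41 -17:0.9/38 -9:1.1/38 -1:1.2/38 7:0.1/36 15:0.3/36 23:0.5/46 31:0.6/56 39:-0.5/59 47:-0.4/59 55:-0.2/59 63:-0.1/59 71:-1.2/56
seat crimper
 o 
[... 483 characters left out ...]
:-0.4/44 -5:-0.8/46 3:-0.2/46 11:-0.6/44 19:0.2/44 27:-0.3/46 35:-0.9/44 43:-0.3/39 51:0.4/23 59:0.1/21 67:0.9/21 75:0.2/23 83:-0.2/21 91:0.5/21 99:-0.1/24
seat stripper
 o [ 0.5273 -0.0273] yaw -0.0459 L 0.1622
   -57:-0.1/38 -49:0.3/43 -41:0.7/43 -33:0.1/46 -25:-0.8/43 -17:-0.3/43 -9:0.1/43 -1:-0.7/46 7:-1.6/43 15:-1.0/44 23:-0.6/44 31:1.2/51 39:1.6/51 47:2.1/51 55:1.2/49 63:0.4/51 71:0.8/51 79:-1.4/51 87:-2.1/49
seat cutters
 o [ 0.5742 -0.1088] yaw -0.0741 L 0.1677
   -113:0.1/58 -105:-0.5/61 -97:0.0/61 -89:-0.6/58 -81:-0.0/58 -73:0.6/59 -65:-0.1/61 -57:0.4/61 -49:-0.1/59 -41:0.4/59 -33:-0.2/51 -25:0.2/46 -17:0.9/41 -9:-1.0/41 -1:-0.4/41 7:0.2/41 15:0.7/41 23:0.1/39 31:-0.6/41 39:-0.1/36
```

View pics/vis.png

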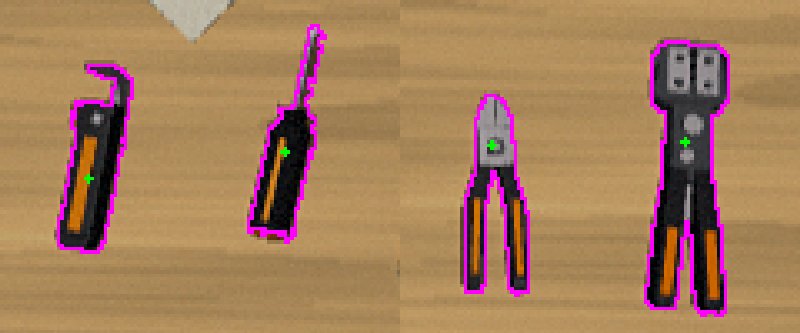

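jog_arm(deltas="1 -1 0 0 0 0.91;1 -1 0 0 0 0.91;1 -1 0 0 0 0.91;1 -1 0 0 0 0.91;1 -1 0 0 0 0;1 -1 0 0 0 0;1 -1 0 0 0 0;1 -1 0 0 0 0;1 -1 0 0 0 0;1 -1 0 0 0 0;1 -1 0 0 0 0;0 -1 0 0 0 0;0 -1 0 0 0 0;0 -1 0 0 0 0;0 -1 0 0 0 0;0 -1 0 0 0 0;0 -1 0 0 0 0;0 -1 0 0 0 0;0 -1 0 0 0 0;0 -1 0 0 0 0", gripper=1, squeeze=60)

```text
time: 2.6
eef_pos: [0.5012, 0.2123, 0.2503]
tcp_rot: [0.033, 0.999, 0.0, 0.0]
contact_force: [1.2, 0.0, -0.5]
opening: 1.001
finger_force: 0.0
```

jog_arm(deltas="0 -1 0 0 0 0;0 -1 0 0 0 0;0 -1 0 0 0 0;0 -1 0 0 0 0;0 -1 0 0 0 0;0 -1 0 0 0 0;0 -1 0 0 0 0;0 -1 0 0 0 0;0 -1 0 0 0 0;0 -1 0 0 0 0;0 -1 0 0 0 0;0 -1 0 0 0 0;0 -1 0 0 0 0;0 -1 0 0 0 0;0 -1 0 0 0 0;0 -1 0 0 0 0;0 -1 0 0 0 0;0 -1 0 0 0 0;0 -1 0 0 0 0;0 -1 0 0 0 0")

```text
time: 5.1
eef_pos: [0.5012, -0.1878, 0.2503]
tcp_rot: [0.033, 0.999, 0.0, 0.0]
contact_force: [0.4, 0.3, 0.2]
opening: 1.006
finger_force: 0.0
```

jog_arm(deltas="0 -1 -0.5 0 0 0;0 -1 -0.5 0 0 0;0 -1 -0.5 0 0 0;0 -1 -0.5 0 0 0;0 -1 -0.5 0 0 0;0 -1 -0.5 0 0 0;0 -1 -0.5 0 0 0;0 -1 -0.5 0 0 0;0 -1 -0.5 0 0 0;0 -1 -0.5 0 0 0;0 -1 -0.5 0 0 0;0 -1 -0.5 0 0 0;0 0 0 0 0 0;0 0 0 0 0 0")

```text
time: 6.85
eef_pos: [0.5013, -0.4262, 0.1303]
tcp_rot: [0.033, 0.999, 0.0, -0.0]
contact_force: [-0.1, 0.5, -1.1]
opening: 1.001
finger_force: 0.0
```

```bash
cat >> h.py <<'E'
def st(): 
    s=get_state(); x,y=s['tcp_rot'][:2]; a=np.arctan2(y*y-x*x,2*x*y); a=a%np.pi
    print('t',round(s['time'],2),'p',np.round(s['eef_pos'],4),'close-yaw-90',round(a-np.pi/2,4),'q',np.round(s['tcp_rot'],4),'q6',round(s['qpos'][5],2),'F',np.round(s['contact_force'],1),'op',round(s['opening'],3),'ff',round(s['finger_force'],1)); return s
E
python3 - <<'E'
from h import *
s=st(); d=snap('wrist'); cv2.imwrite('pics/w1.png',d['color'])
E
```

```text
t 6.85 p [ 0.5013 -0.4262  0.1303] close-yaw-90 -0.0658 q [ 3.290e-02  9.995e-01  2.000e-04 -0.000e+00] q6 -2.36 F [-0.1  0.5 -1.1] op 1.001 ff 0.0
```

View pics/w1.png

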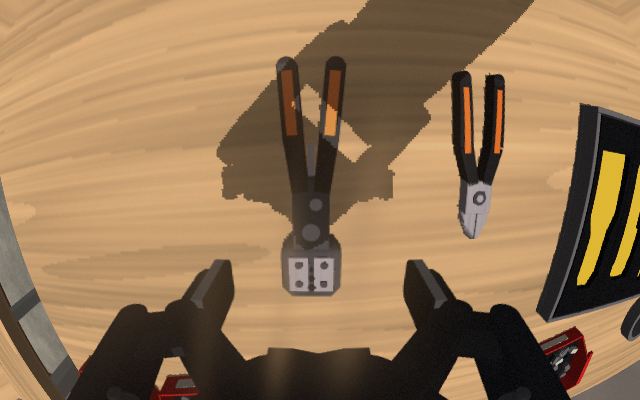

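jog_arm(deltas="0.29 -0.27 -1 0 0 0;0 0 -1 0 0 0;0 0 -1 0 0 0;0 0 -1 0 0 0;0 0 -0.6 0 0 0;0 0 -0.5 0 0 0;0 0 0 0 0 0")

```text
time: 7.78
eef_pos: [0.5067, -0.4315, 0.0274]
tcp_rot: [0.033, 0.999, 0.001, -0.001]
contact_force: [0.6, -0.8, -0.5]
opening: 1.0
finger_force: 0.0
```

jog_arm(deltas="0 0 0 0 0 0;0 0 0 0 0 0;0 0 0 0 0 0;0 0 0 0 0 0;0 0 0 0 0 0;0 0 0 0 0 0;0 0 0 0 0 0;0 0 0 0 0 0", gripper=0, squeeze=80)

```text
time: 8.78
eef_pos: [0.5074, -0.4323, 0.0295]
tcp_rot: [0.033, 0.999, -0.001, 0.0]
contact_force: [-0.6, 0.6, 5.4]
opening: 0.319
finger_force: 80.5
```

Run:
```python
from h import *
s=st(); d=snap('side'); cv2.imwrite('pics/s1.png',cv2.resize(d['color'][280:400,260:460],(800,480)))
```

```text
t 8.78 p [ 0.5074 -0.4323  0.0295] close-yaw-90 -0.0658 q [ 3.290e-02  9.995e-01 -5.000e-04  4.000e-04] q6 -2.36 F [-0.6  0.6  5.4] op 0.319 ff 80.5
```

View pics/s1.png

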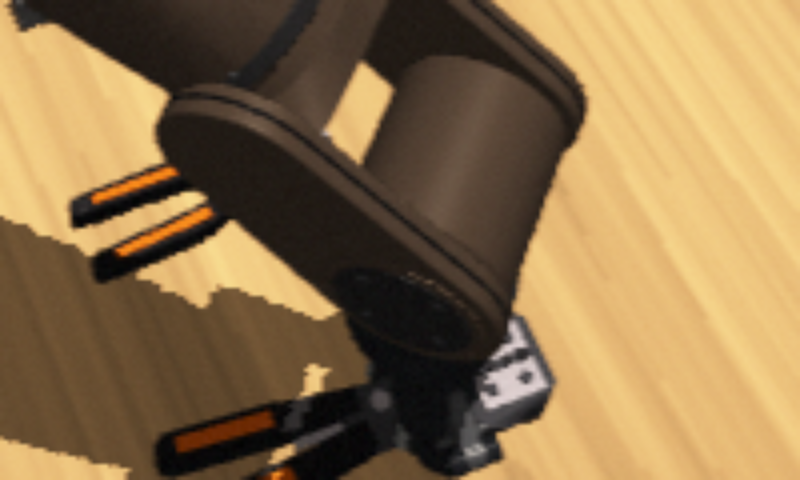

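jog_arm(deltas="0 0 0.5 0 0 0;0 0 1 0 0 0;0 0 1 0 0 0;0 0 1 0 0 0;0 0.5 1 0 0 -0.085;0.4 1 0 0 0 0;0.4 1 0 0 0 0;0.4 1 0 0 0 0;0.4 1 0 0 0 0;0.4 1 0 0 0 0;0.4 1 0 0 0 0;0.4 1 0 0 0 0;0.4 1 0 0 0 0;0.4 1 0 0 0 0;0.08 1 0 0 0 0;0 1 0 0 0 0;0 1 0 0 0 0;0 1 0 0 0 0;0 1 0 0 0 0;0 1 0 0 0 0")

```text
time: 11.32
eef_pos: [0.5806, -0.1205, 0.1184]
tcp_rot: [0.037, 0.999, -0.0, 0.0]
contact_force: [-0.2, -0.3, -5.3]
opening: 0.315
finger_force: 79.5
```

jog_arm(deltas="0 1 0 0 0 0;0 1 0 0 0 0;0 1 0 0 0 0;0 1 0 0 0 0;0 1 0 0 0 0;0 1 0 0 0 0;0 1 0 0 0 0;0 1 0 0 0 0;0 1 0 0 0 0;0 1 0 0 0 0;0 1 0 0 0 0;0 0.7 0 0 0 0;0 0.5 0 0 0 0;0 0 0 0 0 0;0 0 0 0 0 0")

```text
time: 13.2
eef_pos: [0.5807, 0.1218, 0.1183]
tcp_rot: [0.037, 0.999, -0.0, -0.0]
contact_force: [-0.4, -0.3, -5.0]
opening: 0.323
finger_force: 79.5
```

Run:
```python
from h import *
s=st(); d=snap('wrist'); cv2.imwrite('pics/w2.png',d['color'])
```

```text
t 13.2 p [0.5807 0.1218 0.1183] close-yaw-90 -0.0746 q [ 3.730e-02  9.993e-01 -2.000e-04 -0.000e+00] q6 -1.46 F [-0.4 -0.3 -5. ] op 0.323 ff 79.5
```

View pics/w2.png

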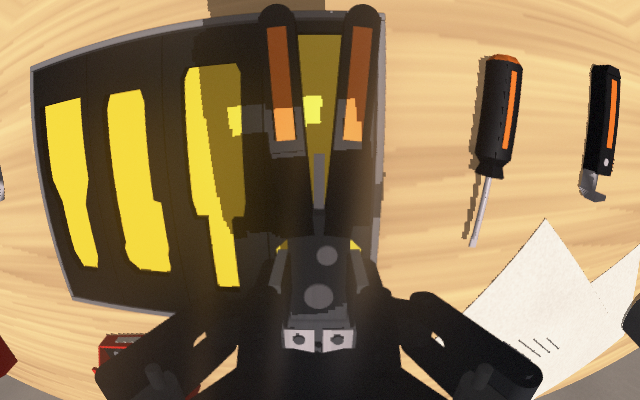

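jog_arm(deltas="0 0.05 -1 0 0 0;0 0 -1 0 0 0;0 0 -0.6 0 0 0;0 0 -0.4 0 0 0;0 0 -0.3 0 0 0;0 0 0 0 0 0;0 0 0 0 0 0")

```text
time: 14.12
eef_pos: [0.5812, 0.1233, 0.053]
tcp_rot: [0.037, 0.999, 0.0, 0.001]
contact_force: [-0.1, -0.0, -3.9]
opening: 0.321
finger_force: 79.4
```

Run:
```python
from h import *
s=st(); d=snap('wrist'); cv2.imwrite('pics/w3.png',d['color'][:,150:500])
```

```text
t 14.12 p [0.5812 0.1233 0.053 ] close-yaw-90 -0.0742 q [3.710e-02 9.993e-01 0.000e+00 7.000e-04] q6 -1.46 F [-0.1 -0.  -3.9] op 0.321 ff 79.4
```

View pics/w3.png

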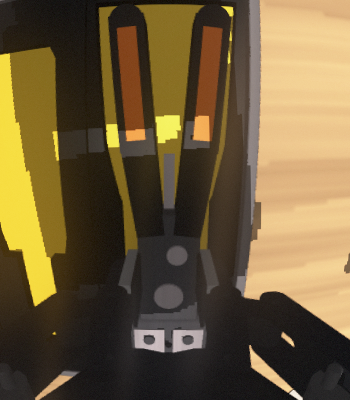

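jog_arm(deltas="0 0 -0.15 0 0 0;0 0 -0.05 0 0 0;0 0 0 0 0 0")

```text
time: 14.55
eef_pos: [0.5811, 0.1232, 0.0495]
tcp_rot: [0.037, 0.999, -0.0, 0.0]
contact_force: [-2.8, 0.3, 2.9]
opening: 0.326
finger_force: 80.3
```

jog_arm(deltas="0 0 0 0 0 0;0 0 0 0 0 0;0 0 0 0 0 0;0 0 0 0 0 0;0 0 0.4 0 0 0;0 0 1 0 0 0;0 0 1 0 0 0;0 0 1 0 0 0", gripper=0.65)

```text
time: 15.55
eef_pos: [0.5812, 0.1233, 0.1188]
tcp_rot: [0.037, 0.999, 0.0, 0.001]
contact_force: [-0.6, 0.7, -0.6]
opening: 0.65
finger_force: 0.0
```

Run:
```python
from h import *
s=st(); d=snap('wrist'); cv2.imwrite('pics/w4.png',d['color'][:,100:540])
```

```text
t 15.55 p [0.5812 0.1233 0.1188] close-yaw-90 -0.0742 q [3.710e-02 9.993e-01 1.000e-04 1.000e-03] q6 -1.46 F [-0.6  0.7 -0.6] op 0.65 ff 0.0
```

View pics/w4.png

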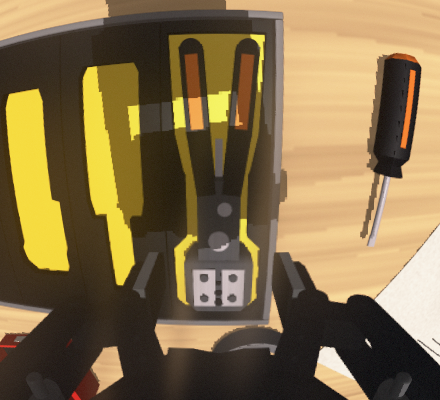

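jog_arm(deltas="0 -1 0 0 0 0.72;-0.4 -1 0 0 0 0;-0.4 -1 0 0 0 0;-0.4 -1 0 0 0 0;-0.4 -1 0 0 0 0;-0.4 -1 0 0 0 0;-0.4 -1 0 0 0 0;-0.4 -1 0 0 0 0;-0.4 -1 0 0 0 0;-0.4 -1 0 0 0 0;-0.37 -1 0 0 0 0;0 -1 0 0 0 0;0 -1 0 0 0 0;0 -1 0 0 0 0;0 -1 0 0 0 0;0 -1 0 0 0 0;0 -1 0 0 0 0;0 -1 0 0 0 0;0 -1 0 0 0 0;0 -0.8 0 0 0 0", gripper=1)

```text
time: 18.1
eef_pos: [0.5012, -0.2742, 0.1163]
tcp_rot: [0.001, 1.0, -0.0, 0.0]
contact_force: [-0.8, -0.4, 0.6]
opening: 1.001
finger_force: 0.0
```

jog_arm(deltas="0 -0.55 -1 0 0 0;0 0 -1 0 0 0;0 0 0 0 0 0;0 0 0 0 0 0")

```text
time: 18.6
eef_pos: [0.5013, -0.2834, 0.0763]
tcp_rot: [0.001, 1.0, 0.0, -0.0]
contact_force: [-0.4, -0.2, 0.3]
opening: 1.003
finger_force: 0.0
```

Run:
```python
from h import *
s=st()
```

```text
t 18.6 p [ 0.5013 -0.2834  0.0763] close-yaw-90 -0.0017 q [ 9.e-04  1.e+00  1.e-04 -1.e-04] q6 -2.26 F [-0.4 -0.2  0.3] op 1.003 ff 0.0
```

jog_arm(deltas="0 0 -1 0 0 0;0 0 -0.9 0 0 0;0 0 -0.54 0 0 0;0 0 0 0 0 0;0 0 0 0 0 0")

```text
time: 19.23
eef_pos: [0.5015, -0.284, 0.0278]
tcp_rot: [0.001, 1.0, -0.0, 0.0]
contact_force: [-0.7, 0.7, 0.9]
opening: 1.002
finger_force: 0.0
```

jog_arm(deltas="0 0 0 0 0 0;0 0 0 0 0 0;0 0 0 0 0 0;0 0 0 0 0 0;0 0 0 0 0 0;0 0 0 0 0 0;0 0 0 0 0 0;0 0 0 0 0 0", gripper=0, squeeze=70)

```text
time: 20.23
eef_pos: [0.5016, -0.2841, 0.0282]
tcp_rot: [0.001, 1.0, -0.0, 0.0]
contact_force: [-0.7, 1.9, 5.9]
opening: 0.276
finger_force: 69.5
```

jog_arm(deltas="0 0 0.5 0 0 0;0 0 1 0 0 0;0 0 1 0 0 0;0 0 1 0 0 0;0 0 1 0 0 0;0 0 0 0 0 0;0 0 0 0 0 0")

```text
time: 21.1
eef_pos: [0.5009, -0.2835, 0.1172]
tcp_rot: [0.001, 1.0, 0.0, -0.0]
contact_force: [0.2, -0.5, -2.1]
opening: 0.275
finger_force: 68.9
```

Run:
```python
from h import *
s=st(); d=snap('wrist'); cv2.imwrite('pics/w5.png',d['color'][:,100:540])
```

```text
t 21.1 p [ 0.5009 -0.2835  0.1172] close-yaw-90 -0.0023 q [ 1.2e-03  1.0e+00  3.0e-04 -3.0e-04] q6 -2.26 F [ 0.2 -0.5 -2.1] op 0.275 ff 68.9
```

View pics/w5.png

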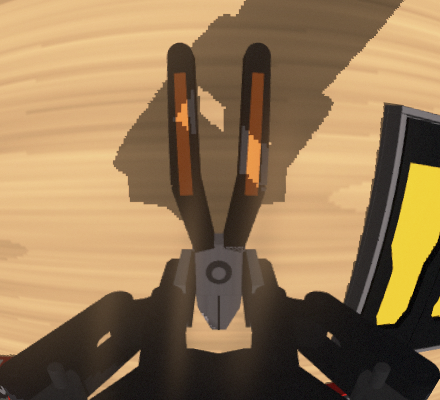

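jog_arm(deltas="0.4 1 0 0 0 -0.72;0.4 1 0 0 0 0;0.4 1 0 0 0 0;0.4 1 0 0 0 0;0.4 1 0 0 0 0;0.4 1 0 0 0 0;0.4 1 0 0 0 0;0.4 1 0 0 0 0;0.45 0.73 0 0 0 0;0 0 -1 0 0 0;0 0 -1 0 0 0;0 0 -0.5 0 0 0;0 0 0 0 0 0;0 0 0 0 0 0")

```text
time: 22.9
eef_pos: [0.5746, -0.1097, 0.0679]
tcp_rot: [0.037, 0.999, -0.0, 0.0]
contact_force: [-0.1, -0.4, -1.8]
opening: 0.277
finger_force: 69.0
```

Run:
```python
from h import *
s=st(); d=snap('wrist'); cv2.imwrite('pics/w6.png',d['color'][:,100:540])
```

```text
t 22.9 p [ 0.5746 -0.1097  0.0679] close-yaw-90 -0.0749 q [ 3.740e-02  9.993e-01 -1.000e-04  4.000e-04] q6 -1.86 F [-0.1 -0.4 -1.8] op 0.277 ff 69.0
```

View pics/w6.png

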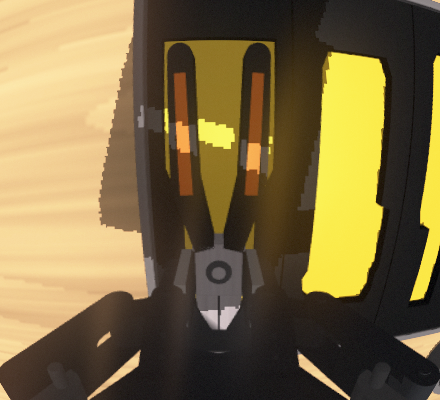

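jog_arm(deltas="0 0.04 -0.5 0 0 0;0 0 -0.4 0 0 0;0 0 -0.1 0 0 0;0 0 0 0 0 0;0 0 0 0 0 0")

```text
time: 23.58
eef_pos: [0.5742, -0.1083, 0.0482]
tcp_rot: [0.037, 0.999, 0.0, -0.0]
contact_force: [-4.1, 1.1, 5.8]
opening: 0.276
finger_force: 69.9
```

jog_arm(deltas="0 0 0 0 0 0;0 0 0 0 0 0;0 0 0 0 0 0;0 0 0 0 0 0;0 0 0.4 0 0 0;0 0 1 0 0 0;0 0 1 0 0 0;0 0 1 0 0 0", gripper=0.65)

```text
time: 24.58
eef_pos: [0.5748, -0.1086, 0.118]
tcp_rot: [0.037, 0.999, -0.0, 0.001]
contact_force: [-0.7, -0.3, 0.1]
opening: 0.651
finger_force: 0.0
```

Run:
```python
from h import *
s=st(); d=snap('wrist'); cv2.imwrite('pics/w7.png',d['color'])
```

```text
t 24.57 p [ 0.5748 -0.1086  0.118 ] close-yaw-90 -0.0742 q [ 3.710e-02  9.993e-01 -3.000e-04  1.000e-03] q6 -1.86 F [-0.7 -0.3  0.1] op 0.651 ff 0.0
```

View pics/w7.png

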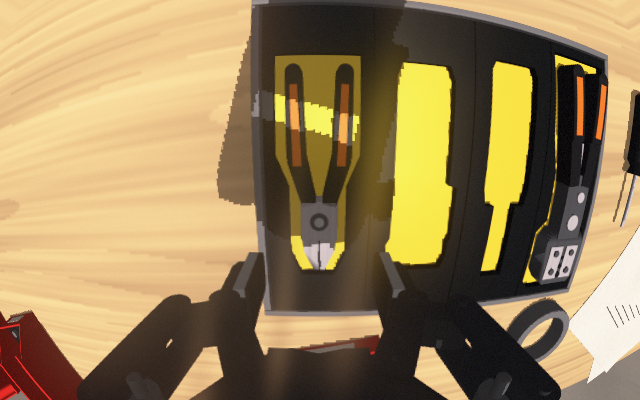

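jog_arm(deltas="0 1 0 0 0 -0.545;0 1 0 0 0 -0.545;-0.4 1 0 0 0 0;-0.4 1 0 0 0 0;-0.4 1 0 0 0 0;-0.4 1 0 0 0 0;-0.4 1 0 0 0 0;-0.44 1 0 0 0 0;0 1 0 0 0 0;0 1 0 0 0 0;0 1 0 0 0 0;0 1 0 0 0 0;0 1 0 0 0 0;0 1 0 0 0 0;0 1 0 0 0 0;0 1 0 0 0 0;0 1 0 0 0 0;0 1 0 0 0 0;0 0.95 0 0 0 0;0 0 0 0 0 0", gripper=1)

```text
time: 27.12
eef_pos: [0.5254, 0.2719, 0.1155]
tcp_rot: [0.091, 0.996, -0.0, 0.0]
contact_force: [-0.1, -0.1, 0.7]
opening: 1.0
finger_force: 0.0
```

Run:
```python
from h import *
s=st(); d=snap('wrist'); cv2.imwrite('pics/w8.png',d['color'])
```

```text
t 27.12 p [0.5254 0.2719 0.1155] close-yaw-90 -0.1814 q [ 9.060e-02  9.959e-01 -0.000e+00  1.000e-04] q6 -1.08 F [-0.1 -0.1  0.7] op 1.0 ff 0.0
```

View pics/w8.png

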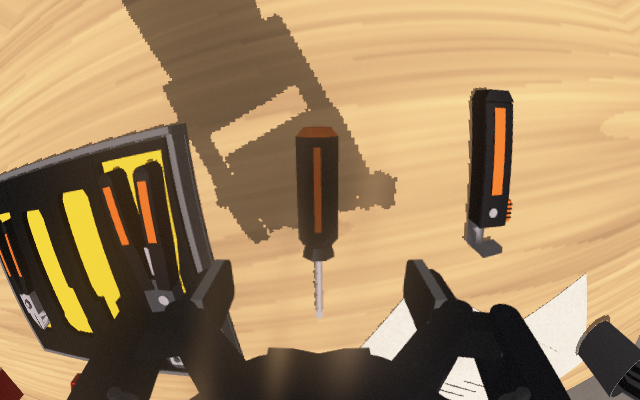

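jog_arm(deltas="0 -0.05 -1 0 0 0;0 0 -1 0 0 0;0 0 -1 0 0 0;0 0 -0.8 0 0 0;0 0 -0.54 0 0 0;0 0 0 0 0 0;0 0 0 0 0 0")

```text
time: 28.05
eef_pos: [0.526, 0.2698, 0.0294]
tcp_rot: [0.091, 0.996, 0.0, 0.001]
contact_force: [-0.3, 0.9, 0.5]
opening: 1.003
finger_force: 0.0
```

jog_arm(deltas="0 0 0 0 0 0;0 0 0 0 0 0;0 0 0 0 0 0;0 0 0 0 0 0;0 0 0 0 0 0;0 0 0 0 0 0;0 0 0 0 0 0", gripper=0, squeeze=50)

```text
time: 28.92
eef_pos: [0.5259, 0.2698, 0.0293]
tcp_rot: [0.092, 0.996, 0.0, 0.001]
contact_force: [-0.4, 0.2, 4.7]
opening: 0.332
finger_force: 50.3
```

jog_arm(deltas="0 0 0.5 0 0 0;0 0 1 0 0 0;0 0 1 0 0 0;0 0 1 0 0 0;0 0 1 0 0 0;0 0 0 0 0 0;0 0 0 0 0 0")

```text
time: 29.8
eef_pos: [0.525, 0.2695, 0.1183]
tcp_rot: [0.092, 0.996, -0.0, -0.0]
contact_force: [0.4, -0.1, -1.5]
opening: 0.331
finger_force: 49.7
```

jog_arm(deltas="0 -1 0 0 0 0.545;0 -1 0 0 0 0.545;0.4 -1 0 0 0 0;0 -1 0 0 0 0;0 -1 0 0 0 0;0 -1 0 0 0 0;0 -1 0 0 0 0;0 -1 0 0 0 0;0 -1 0 0 0 0;0 -1 0 0 0 0;0 -1 0 0 0 0;0 0 -0.8 0 0 0;0 0 -0.8 0 0 0;0 0 -0.8 0 0 0;0 0 0 0 0 0;0 0 0 0 0 0")

```text
time: 31.8
eef_pos: [0.5336, 0.0499, 0.0706]
tcp_rot: [0.037, 0.999, -0.0, -0.0]
contact_force: [0.6, -0.7, -1.1]
opening: 0.333
finger_force: 49.7
```

Run:
```python
from h import *
s=st(); d=snap('wrist'); cv2.imwrite('pics/w9.png',d['color'])
```

```text
t 31.8 p [0.5336 0.0499 0.0706] close-yaw-90 -0.0737 q [ 0.0368  0.9993 -0.     -0.    ] q6 -1.59 F [ 0.6 -0.7 -1.1] op 0.333 ff 49.7
```

View pics/w9.png

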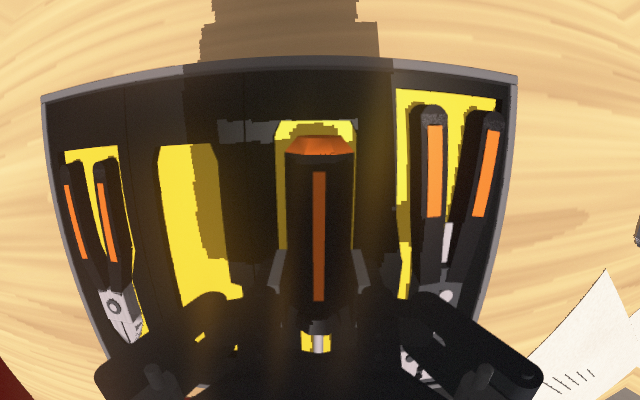

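jog_arm(deltas="0 -0.04 -0.5 0 0 0;0 0 -0.4 0 0 0;0 0 -0.17 0 0 0;0 0 0 0 0 0;0 0 0 0 0 0")

```text
time: 32.48
eef_pos: [0.5334, 0.0488, 0.0493]
tcp_rot: [0.037, 0.999, 0.0, -0.0]
contact_force: [-0.7, 0.1, 0.4]
opening: 0.335
finger_force: 49.9
```

jog_arm(deltas="0 0 0 0 0 0;0 0 0 0 0 0;0 0 0 0 0 0;0 0 0 0 0 0;0 0 0.4 0 0 0;0 0 1 0 0 0;0 0 1 0 0 0;0 0 1 0 0 0", gripper=0.5)

```text
time: 33.48
eef_pos: [0.5336, 0.0488, 0.1186]
tcp_rot: [0.037, 0.999, -0.0, 0.0]
contact_force: [0.4, 0.3, -0.1]
opening: 0.5
finger_force: 0.0
```

Run:
```python
from h import *
s=st(); d=snap('wrist'); cv2.imwrite('pics/w10.png',d['color'])
```

```text
t 33.48 p [0.5336 0.0488 0.1186] close-yaw-90 -0.0743 q [ 3.710e-02  9.993e-01 -0.000e+00  3.000e-04] q6 -1.59 F [ 0.4  0.3 -0.1] op 0.5 ff 0.0
```

View pics/w10.png

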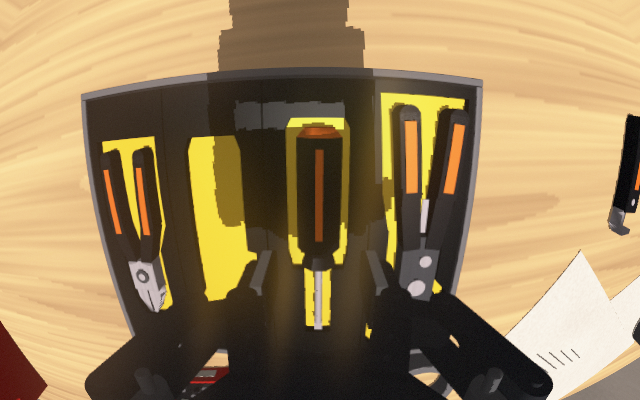

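```bash
cat > m2.py <<'E'
import contextlib,io
with contextlib.redirect_stdout(io.StringIO()):
    from m import *
def body(m,z,o,yaw,lo,hi,r):
    c=max(cv2.findContours(m,cv2.RETR_EXTERNAL,cv2.CHAIN_APPROX_NONE)[0],key=cv2.contourArea)
    f=np.zeros_like(m);cv2.drawContours(f,[c],-1,1,-1)
    v,u=np.nonzero(f); P=np.array([onplane(d,a,b,z) for a,b in zip(u,v)]); o=np.array(o)
    for _ in range(4):
        w=np.array([np.cos(yaw),np.sin(yaw)]); n=np.array([-w[1],w[0]]); s=(P-o)@w; t=(P-o)@n
        q=(s>lo)&(s<hi); k=np.polyfit(s[q],t[q],1)
        o=o+n*k[1]+w*((s.min()+s.max())/2-r); yaw+=np.arctan(k[0])
    print(o.round(4),round(yaw,4),np.ptp(s)+.0025)
a,b,c,e=rois['stripper']; m=np.zeros_like(tool); m[b:e,a:c]=tool[b:e,a:c]
body(m,.012,(.5017,.421),-.115,-.042,.032,.0185)
m=np.zeros_like(yel); cv2.drawContours(m,[cs[2]],-1,1,-1)
body(m,.02,(.5273,-.0275),-.07,-.05,.022,.0185)
E
python3 m2.py
```

```text
[0.5018 0.4208] -0.1217 0.14334797744939812
[ 0.5273 -0.028 ] -0.0757 0.1617677632691671
```

jog_arm(deltas="0 1 0 0 0 -0.475;0 1 0 0 0 0;-0.4 1 0 0 0 0;-0.4 1 0 0 0 0;-0.4 1 0 0 0 0;-0.39 1 0 0 0 0;0 1 0 0 0 0;0 1 0 0 0 0;0 1 0 0 0 0;0 1 0 0 0 0;0 1 0 0 0 0;0 1 0 0 0 0;0 1 0 0 0 0;0 1 0 0 0 0;0 1 0 0 0 0;0 1 0 0 0 0;0 1 0 0 0 0;0 1 0 0 0 0;0 0.6 0 0 0 0;0 0 0 0 0 0", gripper=1)

```text
time: 36.02
eef_pos: [0.5015, 0.4216, 0.1173]
tcp_rot: [0.06, 0.998, -0.0, 0.0]
contact_force: [-0.6, -0.9, -0.2]
opening: 0.999
finger_force: 0.0
```

```bash
cat > w.py <<'E'
from h import *
s=st(); d=snap('wrist'); im=d['color']; hsv=cv2.cvtColor(im,cv2.COLOR_BGR2HSV); H,S,V=[hsv[...,i].astype(int) for i in range(3)]
f=200/np.tan(np.radians(d['vfov'])/2); R=cv2.Rodrigues(np.array(d['rvec'],float))[0]; t=np.array(d['tvec'],float).ravel(); o=-R.T@t
def wp(u,v,z):
    a,b=u-d['cx'],v-d['cy']; r=np.hypot(a,b)+1e-9; th=r/f
    g=R.T@np.array([np.sin(th)*a/r,np.sin(th)*b/r,np.cos(th)]); return (o+g*(z-o[2])/g[2])[:2]
E
python3 - <<'E'
from w import *
m=((H<16)&(S>200)&(V>110)).astype(np.uint8); m[300:]=0
for c in cv2.findContours(m,0,cv2.CHAIN_APPROX_NONE)[0]:
    if cv2.contourArea(c)<60: continue
    P=np.array([wp(u,v,.024) for u,v in c[:,0]]); w=np.linalg.svd(P-P.mean(0),full_matrices=False)[2][0]; w*=np.sign(w[0])
    print(c[:,0].mean(0).round(),P.mean(0).round(4),np.arctan2(w[1],w[0]).round(3),np.ptp((P-P.mean(0))@w).round(4))
E
```

```text
t 36.02 p [0.5015 0.4216 0.1173] close-yaw-90 -0.1207 q [ 6.030e-02  9.982e-01 -1.000e-04  0.000e+00] q6 -0.91 F [-0.6 -0.9 -0.2] op 0.999 ff 0.0
[ 43. 242.] [0.4984 0.1193] -0.161 0.0536
[ 26. 242.] [0.4958 0.0843] -0.0 0.0537
```

jog_arm(deltas="0 -0.04 -1 0 0 0;0 0 -1 0 0 0;0 0 -1 0 0 0;0 0 -0.8 0 0 0;0 0 -0.62 0 0 0;0 0 0 0 0 0;0 0 0 0 0 0")

```text
time: 36.95
eef_pos: [0.5021, 0.4204, 0.0296]
tcp_rot: [0.061, 0.998, 0.0, 0.001]
contact_force: [-0.4, -0.5, 0.4]
opening: 0.997
finger_force: 0.0
```

jog_arm(deltas="0 0 0 0 0 0;0 0 0 0 0 0;0 0 0 0 0 0;0 0 0 0 0 0;0 0 0 0 0 0;0 0 0 0 0 0;0 0 0 0 0 0", gripper=0, squeeze=50)

```text
time: 37.83
eef_pos: [0.5021, 0.4203, 0.0296]
tcp_rot: [0.061, 0.998, 0.0, 0.0]
contact_force: [-0.3, -0.2, 4.0]
opening: 0.314
finger_force: 51.2
```

jog_arm(deltas="0 0 0.5 0 0 0;0 0 1 0 0 0;0 0 1 0 0 0;0 0 1 0 0 0;0 0 1 0 0 0;0 0 0 0 0 0;0 0 0 0 0 0")

```text
time: 38.7
eef_pos: [0.5013, 0.4198, 0.1185]
tcp_rot: [0.061, 0.998, -0.0, -0.0]
contact_force: [0.4, 0.3, -1.6]
opening: 0.313
finger_force: 50.6
```

jog_arm(deltas="0 -1 0 0 0 0.475;0.4 -1 0 0 0 0;0.4 -1 0 0 0 0;0.48 -1 0 0 0 0;0 -1 0 0 0 0;0 -1 0 0 0 0;0 -1 0 0 0 0;0 -1 0 0 0 0;0 -1 0 0 0 0;0 -1 0 0 0 0;0 -1 0 0 0 0;0 -1 0 0 0 0;0 -1 0 0 0 0;0 -1 0 0 0 0;0 -1 0 0 0 0;0 -1 0 0 0 0;0 -1 0 0 0 0;0 -1 0 0 0 0;0 -1 0 0 0 0;0 -1 0 0 0 0")

```text
time: 41.2
eef_pos: [0.5271, 0.0187, 0.119]
tcp_rot: [0.037, 0.999, -0.0, 0.0]
contact_force: [-0.2, 0.1, -0.9]
opening: 0.31
finger_force: 50.6
```

jog_arm(deltas="0 -1 0 0 0 0;0 -1 0 0 0 0;0 -0.4 0 0 0 0;0 0 0 0 0 0;0 0 -0.8 0 0 0;0 0 -0.8 0 0 0;0 0 -0.8 0 0 0;0 0 0 0 0 0;0 0 0 0 0 0")

```text
time: 42.32
eef_pos: [0.5274, -0.0279, 0.0708]
tcp_rot: [0.037, 0.999, -0.0, -0.0]
contact_force: [0.4, 0.2, -0.9]
opening: 0.314
finger_force: 50.6
```

Run:
```python
from w import *
m=((H>20)&(H<36)&(S>150)&(V>60)).astype(np.uint8)
# rows of the cut-out round the tool: yellow runs near the image centre
for v in range(90,300,15):
    r=np.flatnonzero(m[v]); sp=np.split(r,np.flatnonzero(np.diff(r)>2)+1)
    print(v,[(int(x[0]),int(x[-1])) for x in sp if len(x)>1])
```

```text
t 42.33 p [ 0.5274 -0.0279  0.0708] close-yaw-90 -0.0741 q [ 0.037   0.9993 -0.     -0.    ] q6 -1.74 F [ 0.4  0.2 -0.9] op 0.314 ff 50.6
90 []
105 [(515, 533)]
120 [(515, 521), (550, 577)]
135 [(417, 477), (514, 518)]
150 [(147, 232), (281, 352), (385, 386), (414, 430), (513, 517)]
165 [(175, 198), (226, 233), (279, 298), (337, 356), (369, 376), (379, 381), (384, 386), (414, 428), (513, 517)]
180 [(177, 199), (227, 234), (280, 290), (345, 355), (366, 380), (413, 427), (511, 516)]
195 [(179, 200), (228, 235), (280, 286), (349, 355), (366, 368), (373, 378), (411, 426), (509, 514)]
210 [(182, 201), (230, 237), (281, 286), (349, 354), (410, 424), (508, 512)]
225 [(185, 202), (231, 238), (281, 287), (349, 353), (408, 422), (507, 511)]
240 [(188, 204), (232, 240), (282, 287), (348, 352), (406, 420), (506, 510)]
255 [(192, 206), (232, 241), (404, 418), (506, 508)]
270 [(198, 206), (230, 237), (403, 417), (502, 506)]
285 [(204, 205), (226, 232), (401, 421), (498, 502)]
```

jog_arm(deltas="0 0 -0.5 0 0 0;0 0 -0.4 0 0 0;0 0 -0.17 0 0 0;0 0 0 0 0 0;0 0 0 0 0 0")

```text
time: 43.0
eef_pos: [0.5273, -0.028, 0.0495]
tcp_rot: [0.037, 0.999, -0.0, 0.0]
contact_force: [-1.2, 0.0, 1.0]
opening: 0.314
finger_force: 50.8
```

jog_arm(deltas="0 0 0 0 0 0;0 0 0 0 0 0;0 0 0 0 0 0;0 0 0 0 0 0;0 0 0.4 0 0 0;0 0 1 0 0 0;0 0 1 0 0 0;0 0 1 0 0 0;0 0 1 0 0 0;0 0 1 0 0 0;0 0 1 0 0 0;0 0 1 0 0 0;0 0 0 0 0 0;0 0 0 0 0 0", gripper=0.5)

```text
time: 44.75
eef_pos: [0.5268, -0.0279, 0.197]
tcp_rot: [0.037, 0.999, 0.0, -0.0]
contact_force: [0.8, 0.5, -1.2]
opening: 0.501
finger_force: 0.0
```

Run:
```python
from w import *
cv2.imwrite('pics/end.png',im)
m=((H>20)&(H<36)&(S>150)&(V>60)).astype(np.uint8)
for v in range(100,310,15):
    r=np.flatnonzero(m[v]); sp=np.split(r,np.flatnonzero(np.diff(r)>2)+1)
    print(v,[(int(x[0]),int(x[-1])) for x in sp if len(x)>1])
```

```text
t 44.75 p [ 0.5268 -0.0279  0.197 ] close-yaw-90 -0.0743 q [ 3.710e-02  9.993e-01  1.000e-04 -4.000e-04] q6 -1.74 F [ 0.8  0.5 -1.2] op 0.501 ff 0.0
100 []
115 [(441, 447), (467, 481), (484, 493)]
130 [(211, 268), (298, 337), (376, 384), (416, 418), (441, 446), (469, 475)]
145 [(212, 214), (230, 248), (263, 268), (295, 304), (332, 340), (375, 384), (441, 446), (469, 473)]
160 [(212, 215), (231, 248), (264, 269), (295, 302), (333, 340), (374, 383), (440, 446), (468, 470)]
175 [(213, 216), (233, 248), (264, 270), (296, 302), (333, 340), (357, 369), (373, 383), (440, 446)]
190 [(214, 218), (234, 249), (264, 270), (296, 303), (333, 339), (373, 382), (441, 447)]
205 [(219, 220), (238, 248), (263, 268), (296, 304), (333, 339), (372, 380), (443, 447)]
220 [(226, 227), (243, 246), (259, 263), (296, 304), (333, 345), (371, 383), (405, 411), (441, 446)]
235 [(227, 230), (259, 264), (297, 305), (340, 345), (381, 389), (397, 399), (439, 443)]
250 [(229, 232), (260, 262), (298, 305), (333, 345), (380, 388), (395, 398), (429, 435), (473, 476)]
265 [(234, 237), (297, 303), (334, 341), (394, 396), (425, 430)]
280 [(422, 427)]
295 []
```

```bash
python3 -c "
from plant import ctrl
print(ctrl.sign_off())"
```

```text
the job is handed in; nothing more can be done
None
```

All four tools lie in their own cut-outs the right way round, and I handed the job in at about 45 s without touching the bin or tape roll. I checked the stripper by pixel measurements only, because the 14-picture limit was used up.

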